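# Fit the locking handle to a honey gift carrier and put it on the scale

## Robot

A 6-joint arm with a two-finger parallel gripper is mounted at the origin on the work surface. World frame = base frame: x ahead of the robot, y to its left, z up, the work surface at z = 0. Lengths are in mm, angles in rad, forces in N, time in s.
With the tool pointing down it reaches from about 350 to 725 mm from the base axis. Payload 6 kg.
Tool frame: the origin (TCP) lies on the centre line of the jaws, within the pads' length; the fingertips stand 25 mm ahead of it and the grasp point (between the pads) lies 6 mm ahead of it (manip.tips_ahead is the distance from the TCP to the fingertips, in mm); z points along the fingers, y is the line along which they close (so a half turn about z gives the same grasp; the last joint's range is limited). The gripper opens to 85 mm and grips with 20 to 120 N. Pads are 22 mm wide; open, the fingers measure 114 mm over their backs; the gripper's body (76 mm by 85 mm) begins 54 mm behind the grasp point. The pads swing forward as they close: fully open they stand 13 mm farther back than shut.
Start: joints at [1.601, 0.04, 0.085, 0, -1.615, -0.334], TCP at [179.463, 572.509, 226.461] pointing down, gripper open.
Joint ranges: [-2.56, 2.56], [-1.29, 2.01], [-1.08, 1.49], [-3.29, 1.98], [-2.81, -0.18], [-2.99, 2.99]. Speed limits (rad/s): [2.57, 2.57, 3.01, 3.14, 3.14, 3.14].

## Interface

Orientations are given as a unit quaternion [x, y, z, w].
In Python, from bench import manip gives the robot as it stands. The module is installed in compiled form; this text tells all that it offers.
- The arm moves only by the tool carry_out, never from a script. Its argument "commands" is a list of rows, each a list of 5 numbers: the opening in per cent of the stroke, from 0 (shut) to 100 (fully open), then the shift along the tool's x, y, z in cm, then the turn about the tool's z in degrees. A call has exactly 8 rows; each row is the pose to reach, as a shift and turn from the pose commanded when the call began, along the tool's axes at that moment; what a row does not reach only later rows make up. A row lasts 1/12 s, in which the tool goes at most 41.7 mm and 7.16 degrees, less where a joint would pass 70% of its speed; a pose out of reach is approached as far as the arm can. A call with a gripper value outside its range is refused whole. The fingers move at their own pace and stop on an object; "force" is the grip in N (left out, the last holds). Time passes only in rows, so rows that repeat a pose let the fingers close, or fill a call up. It gives the time, the measured TCP pose, the force, the opening and the grip force at its end, in the units of the state.
- manip.get_obs(): the state, without advancing time (a new reading comes with each control period).
- manip.get_image(name): name is "scene" or "top" or "wrist"; returns a dict with "image" (400x640x3 uint8, red, green, blue), "intrinsics" (3x3 intrinsics, pixels), "R" (3x3) and "t" (3): a world point X has camera coordinates R X + t; the wrist camera has in their place "T_tool_cam" (4x4, takes a point from camera to tool coordinates, whose origin is the TCP and whose axes are the flange's). Camera axes: x right, y down, z forward; pixel columns grow to the right and rows downward; lengths in mm; the calibration is good to about 2 mm. A picture is of the moment at which its call begins: read the wrist's pose just before it. There is no depth.
- manip.job_done(): hands the job in; it is judged then, once.
Trained networks look in a picture, given as the dict that the camera call returned (one of the last four; its "shot" number tells which), for a name from the list of things; names that differ only in an ending like _2 or _b are one class to them, and where a whole thing is asked for, a point or a joint stands for the part that bears it (a point fixed in the world has none). Each returns a list of dicts, best first, with "confidence" (0 to 1); they miss things now and then, are a little off and sometimes report something else, mostly with a low value. They report only what shows in the picture. A call takes as long as a camera call. They do not tell look-alikes from the thing itself.
- manip.outline_of(picture, query): "region" (400x640 bool, what is visible of it) and "extent" ([left, top, right, bottom] in pixels, round what is visible of it).
The state is a dict: "t": time; "qpos": joint angles; "joint_velocities": joint speeds; "joint_efforts": joint torques, N m; "eef_pos": TCP position; "orientation": TCP orientation; "contact_force": force on the tool from outside, world axes, zero at the start; "wrist_torque": the same for the moment, N m; "finger_gap": opening from 0.0 (shut) to 1.0 (fully open); "finger_force": force on a finger pad.
Only numpy, scipy, OpenCV 4.12 (cv2) and the standard library are available. Lean on these libraries where they do the work, as an engineer would, in place of code of your own. Each camera call takes 0.05 s, during which the arm holds its last target. There are 200 camera calls.

## Task

Finish the honey gift carrier: first stand the loose honey jar (amber, yellow lid) in the carrier's empty bay, then put the T-foot handle down through the slot in the carrier's deck until its collar rests on the deck and turn it a quarter turn so that it locks. Then lift the loaded carrier by that handle alone, keeping it level, and set it down centred on the weighing scale without dropping it, with both jars in it and the handle still locked. Leave the red jam jar and the white jar where they stand.

Things in the scene. Friction and masses are not known exactly. Their poses are not given: they have to be found in the camera images.
- carrier: light loose plywood carrier, 226 long (x) x 78 wide (y), 0.25 kg; origin: centre of its underside. A bridge in the middle bears a 78 x 78 deck, top at 100. Beside it two open bays, 68 x 68 inside, floor at 6, walls up to 36, centred at x = +73 (empty) and -73 (holds a honey jar). Lower a jar with the fingers on the carrier's y sides, above the walls. Starts left or right, at any heading.
- carrier_slot (a point): centre of the slot, at the deck's top (100 above the carrier's underside); axes as the carrier. Slot 52 long along y, 16 wide along x, through the 8 deck; free space below. With the handle's collar on the deck, its foot's top is 4 below the deck's underside, so it can be turned.
- empty_bay (a point): centre of the empty bay, on its floor (6 above the carrier's underside, at carrier x = +73)
- honey_mid (a point): loose honey jar to be packed: upright cylinder 54 diameter, 85 tall, about 0.2 kg, amber with a yellow lid, on the table; this point is its centre, half-way up. The jar already packed looks the same.
- packed_mid (a point): centre (half-way up) of the honey jar that already stands in the carrier, same size; it stays there
- handle_grip (a point): centre of the blue grip block, 46 (x) x 18 (y) x 50 tall, of the 60 g T-foot handle. Under it a brass collar, 42 diameter, 5 thick, underside 30 below this point; then a 9 mm stem 12 long and the T foot, 42 (x, like the block) x 10 x 8, bottom 50 below this point. Locked when its x lies along the carrier's x, either way. Starts upright in a fixed dark stand 74 x 56 x 34; lifts straight out.
- handle_foot (a point): centre of the handle's T foot, 46 below the grip centre; axes as the grip
- scale_top (a point): centre of the top face of the fixed weighing scale's steel platform: 200 x 200, 50 above the table; white body with a lower display strip, 35 wide, on one side; on the side opposite the carrier's start
- jam_mid (a point): centre (half-way up) of the red jam jar with a white lid, 54 diameter, 85 tall: leave it standing
- cream_mid (a point): centre (half-way up) of the white jar with a green lid, 54 diameter, 85 tall: leave it standing
Mind the look-alikes: they are no part of the job. Leave any pink look-alike of the carrier alone.

How it is judged (in metres and radians):
On the way, in this order (a step that is already met when the one before it is completed fails the run):
1. the honey jar stands in the empty bay, let go, the other still in its own (x of honey_mid in the frame of carrier between 0.055 and 0.091 m and y of honey_mid in the frame of carrier between -0.018 and 0.018 m and z of each of honey_mid, packed_mid in the frame of carrier below 0.058 m and angle between each of honey_mid, packed_mid's own z axis and vertical below 0.35 rad and x of packed_mid in the frame of carrier between -0.091 and -0.055 m and y of packed_mid in the frame of carrier between -0.018 and 0.018 m and contact force between the fingers and honey below 0.2 N), for 0.2 s.
2. the handle's foot is below the deck, collar down, turned to within 23 degrees of the carrier's length (z of handle_foot in the frame of carrier below 0.093 m and horizontal distance between handle_foot and carrier_slot below 0.025 m and angle between the x axis of handle_grip and the x axis of carrier, either way round below 0.4 rad), for 0.2 s.
3. the carrier, with both jars and the locked handle, is lifted over 60 mm by the handle alone (all of step 2 and height (world z) of carrier above 0.06 m and angle between each of carrier, honey_mid, packed_mid's own z axis and vertical below 0.35 rad and contact force between the fingers and handle above 0.5 N and contact force between the fingers and carrier below 0.2 N and x of honey_mid in the frame of carrier between 0.055 and 0.091 m and y of honey_mid in the frame of carrier between -0.018 and 0.018 m and z of each of honey_mid, packed_mid in the frame of carrier below 0.058 m and x of packed_mid in the frame of carrier between -0.091 and -0.055 m and y of packed_mid in the frame of carrier between -0.018 and 0.018 m), for 0.2 s.
At the end, for the whole second after the job is handed in: The carrier stands at rest and level (within 3.4 degrees) on the scale's platform, its centre within 35 mm of the platform's; a honey jar stands in each bay, and the handle's foot is below the deck, turned along the carrier's length within 23 degrees (all of step 2 and horizontal distance between carrier and scale_top below 0.035 m and height (world z) of carrier between 0.046 and 0.056 m and angle between carrier's own z axis and vertical below 0.06 rad and x of honey_mid in the frame of carrier between 0.055 and 0.091 m and y of honey_mid in the frame of carrier between -0.018 and 0.018 m and z of each of honey_mid, packed_mid in the frame of carrier below 0.058 m and angle between each of honey_mid, packed_mid's own z axis and vertical below 0.35 rad and x of packed_mid in the frame of carrier between -0.091 and -0.055 m and y of packed_mid in the frame of carrier between -0.018 and 0.018 m and linear speed of carrier below 0.02 m/s); the robot touches nothing.
It fails at once if the jam jar or the white jar is moved more than 30 mm or knocked over (distance of any of jam_mid, cream_mid from where it was at the start of the episode above 0.03 m).
It fails at once if the carrier is tipped by more than 25 degrees (angle between carrier's own z axis and vertical above 0.44 rad).
It fails at once if the carrier is let go of more than 15 mm above the scale (height (world z) of carrier above 0.068 m and contact force between the fingers and handle below 0.1 N).
It also fails if it takes over 72 s, if anything falls off the work surface, if the arm or the gripper's body presses on something with over 40 N, if the wrist force passes 120 N, or if a joint passes its speed limit or range.

## Working session

There is one attempt and no reset: what is moved stays moved. The work goes in short steps, Python scripts to look and compute and a tool call to move; the robot and the scene stay as the last step left them, time stands still between calls to the robot, and variables do not carry over. Pictures are saved under pics/ and viewed, at most 10 in all, crops included, and the job is handed in when it is done.

Besides the shell and the picture viewer there is one more tool, called after "Call:" by a JSON object that holds its "fn" and its "kwargs". carry_out: Moves the arm, as the interface text tells. Its arguments: {"type":"object","properties":{"commands":{"type":"array","items":{"type":"array","items":{"type":"number"}}},"force":{"type":"number"}},"required":["commands"]}

```bash
mkdir -p pics; python3 - <<'E'
from bench import manip
import cv2,numpy as np
o=manip.get_obs();print({k:np.round(v,3).tolist() for k,v in o.items()})
for n in ["top","scene"]:
    p=manip.get_image(n);cv2.imwrite(f"pics/{n}1.png",p["image"][:,:,::-1])
    print(n,p["intrinsics"].tolist(),np.round(p["R"],4).tolist(),np.round(p["t"],1).tolist())
    for q in ["carrier","honey_mid","packed_mid","handle_grip","scale_top","jam_mid","cream_mid"]:
        try:
            for d in manip.outline_of(p,q)[:3]: print(q,round(d["confidence"],2),np.round(d["extent"]).tolist())
        except Exception as e: print(q,e)
p=manip.get_image("wrist");print(p["intrinsics"].tolist(),np.round(p["T_tool_cam"],4).tolist(), manip.tips_ahead)
E
```

```text
{'t': 0.0, 'qpos': [1.601, 0.041, 0.084, -0.0, -1.616, -0.334], 'joint_velocities': [-0.001, -0.0, 0.0, 0.001, 0.001, 0.001], 'joint_efforts': [-0.001, -36.82, 34.741, 6.932, -0.005, 0.0], 'eef_pos': [179.306, 572.222, 225.45], 'orientation': [0.988, -0.151, -0.0, 0.001], 'contact_force': [-0.409, 0.242, 0.449], 'wrist_torque': [0.019, 0.033, 0.005], 'finger_force': 0.0, 'finger_gap': 0.997}
top [[376.087623081676, 0.0, 322.7260694905849], [0.0, 376.087623081676, 201.27375268087675], [0.0, 0.0, 1.0]] [[-0.0147, -0.9999, 0.0019], [-0.9847, 0.0142, -0.1738], [0.1738, -0.0044, -0.9848]] [6.9, 515.7, 1064.8]
carrier 0.97 [406.0, 225.0, 475.0, 306.0]
carrier 0.92 [380.0, 172.0, 460.0, 207.0]
carrier 0.44 [196.0, 176.0, 275.0, 257.0]
honey_mid 0.69 [306.0, 193.0, 321.0, 214.0]
packed_mid 0.66 [441.0, 177.0, 460.0, 204.0]
handle_grip 0.66 [331.0, 218.0, 346.0, 237.0]
scale_top 0.64 [194.0, 174.0, 275.0, 258.0]
jam_mid 0.57 [323.0, 158.0, 341.0, 180.0]
cream_mid 0.77 [303.0, 131.0, 323.0, 159.0]
scene [[520.9699906541913, 0.0, 322.7848802785954], [0.0, 520.9699906541913, 199.0422662478229], [0.0, 0.0, 1.0]] [[0.8526, 0.5223, -0.0176], [0.2972, -0.5123, -0.8057], [-0.4299, 0.6817, -0.592]] [-449.0, -95.4, 1527.5]
carrier 0.98 [138.0, 234.0, 189.0, 323.0]
carrier 0.95 [207.0, 251.0, 310.0, 349.0]
honey_mid 0.74 [315.0, 183.0, 337.0, 218.0]
handle_grip 0.63 [273.0, 185.0, 294.0, 216.0]
scale_top 0.69 [307.0, 135.0, 410.0, 196.0]
jam_mid 0.71 [340.0, 207.0, 359.0, 247.0]
jam_mid 0.57 [205.0, 252.0, 308.0, 350.0]
cream_mid 0.83 [378.0, 206.0, 404.0, 249.0]
[[355.65903452439716, 0.0, 315.2207206390587], [0.0, 355.65903452439716, 198.5431498457339], [0.0, 0.0, 1.0]] [[-0.0004, -0.9484, -0.3172, 81.4662], [1.0, 0.0, -0.0014, 0.0381], [0.0013, -0.3172, 0.9484, -145.5943], [0.0, 0.0, 0.0, 1.0]] 25.0
```

```bash
python3 - <<'E'
import cv2
a=cv2.imread("pics/top1.png")[120:320,180:490]
cv2.imwrite("pics/top1c.png",cv2.resize(a,(775,500),interpolation=cv2.INTER_CUBIC))
E
```

```text
(no output)
```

View pics/top1c.png

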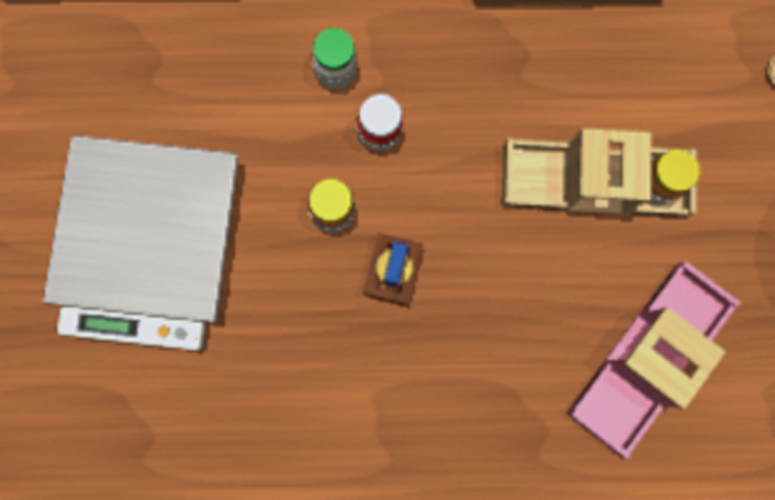

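View pics/scene1.png

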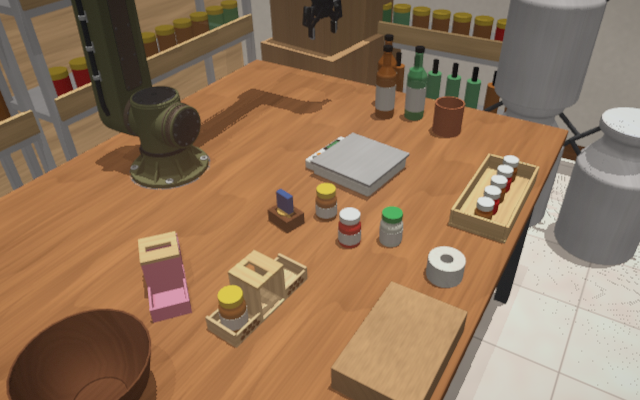

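The pictures show the true carrier at right: deck centre at crop pixel (616,165), empty bay on its left, packed jar at (678,171). The loose honey lid is at (331,201), the handle at (397,262), and the scale at left, centred near (142,229). The pink look-alike is at lower right.

```bash
cat > h.py <<'E'
from bench import manip
import cv2,numpy as np
from scipy.spatial.transform import Rotation as Ro
def cam(p,obs=None):
    K=np.array(p["intrinsics"])
    if "R" in p: R,t=np.array(p["R"]),np.array(p["t"])
    else:
        T=np.eye(4);T[:3,:3]=Ro.from_quat(obs["orientation"]).as_matrix();T[:3,3]=obs["eef_pos"]
        W=np.linalg.inv(T@np.array(p["T_tool_cam"]));R,t=W[:3,:3],W[:3,3]
    return K,R,t
def at(c,uv,z):
    K,R,t=c;o=-R.T@t;d=R.T@np.linalg.inv(K)@np.array([uv[0],uv[1],1.])
    return (o+d*(z-o[2])/d[2])[:2]
def proj(c,X):
    K,R,t=c;q=K@(R@np.array(X,float)+t);return q[:2]/q[2]
def tool(obs):  # tool axes: x dir angle, y
    M=Ro.from_quat(obs["orientation"]).as_matrix();return M
def wrist(name=None):
    o=manip.get_obs();p=manip.get_image("wrist")
    if name: cv2.imwrite(f"pics/{name}.png",p["image"][:,:,::-1])
    return o,p,cam(p,o)
E
python3 - <<'E'
from h import *
c=cam(manip.get_image("top"))
f=lambda x,y,z:np.round(at(c,(180+x/2.5,120+y/2.5),z),1)
print("honey",f(331,201,85),"packed",f(678,171,91),"jam",f(380,116,85),"cream",f(334,47,85))
D=[f(*q,100) for q in [(583,131),(650,131),(650,199),(583,199)]];print("deck",np.mean(D,0),D)
S=[f(*q,50) for q in [(70,137),(237,156),(216,322),(45,301)]];print("scale",np.mean(S,0),S)
print("grip",f(399,258,89), "ends",f(403,244,89),f(393,272,89))
print("bay floor corners",f(505,138,36),f(505,208,36))
M=tool(manip.get_obs());print(M.round(3))
E
```

```text
honey [511.7  28.9] packed [ 539.6 -366.6] jam [610.7 -28.7] cream [694.9  23.6]
deck [ 545.9   -294.425] [array([ 585.7, -258.8]), array([ 584.6, -335. ]), array([ 506.1, -329.6]), array([ 507.2, -254.3])]
scale [489.375 250.975] [array([599.7, 339.3]), array([573.7, 140.6]), array([378.6, 163.3]), array([405.5, 360.7])]
grip [444.9 -46.8] ends [460.6 -51.6] [429.2 -39.7]
bay floor corners [ 594.6 -180.4] [ 509.  -176.8]
[[ 0.954 -0.299 -0.   ]
 [-0.299 -0.954 -0.   ]
 [ 0.     0.    -1.   ]]
```

Call:
{"fn": "carry_out", "kwargs": {"commands": [[100,3,2.6,0,0],[100,6,5.2,0,0],[100,9,7.8,0,0],[100,12,10.4,0,0],[100,15,13,0,0],[100,18,15.6,0,0],[100,21,18.2,0,0],[100,24,20.9,0,0]]}}

```text
t: 1.57
eef_pos: [346.5, 299.6, 226.8]
orientation: [0.989, -0.151, 0.0, -0.0]
contact_force: [1.0, -0.0, 1.3]
finger_gap: 1.002
finger_force: 0.0
```

Call:
{"fn": "carry_out", "kwargs": {"commands": [[100,3,2.6,0,7],[100,6,5.2,0,14],[100,9,7.8,0,21],[100,12,10.4,0,28],[100,15,13,0,35],[100,18,15.6,0,42],[100,21,18.2,0,49],[100,23.5,20.9,0,56]]}}

```text
t: 2.23
eef_pos: [508.6, 29.5, 226.5]
orientation: [0.8, -0.6, 0.0, -0.0]
contact_force: [0.3, 1.8, -0.5]
finger_gap: 1.004
finger_force: 0.0
```

Call:
{"fn": "carry_out", "kwargs": {"commands": [[100,0,0,0,7],[100,0,0,0,14],[100,0,0,0,17],[100,0,0,0,17],[100,0,0,0,17],[100,0,0,0,17],[100,0,0,0,17],[100,0,0,0,17]]}}

```text
t: 2.9
eef_pos: [507.6, 31.8, 226.6]
orientation: [-0.705, 0.709, -0.0, 0.0]
contact_force: [0.2, 0.6, -0.8]
finger_gap: 1.003
finger_force: 0.0
```

```bash
python3 - <<'E'
from h import *
o,p,c=wrist("w1")
print(o["t"],o["eef_pos"],o["qpos"],o["contact_force"]);print(tool(o).round(3))
for q,z in [("honey_mid",85),("handle_grip",89),("jam_mid",85)]:
    for d in manip.outline_of(p,q)[:3]: print(q,d["confidence"],np.round(d["extent"]).tolist())
E
```

```text
2.9 [507.61976339  31.77543345 226.5879218 ] [ 4.59241250e-01 -2.04870028e-01 -1.45468165e-01  8.11905807e-05
 -1.63008738e+00 -4.65049138e-01] [ 0.24261973  0.57029785 -0.84237886]
[[-0.006 -1.     0.   ]
 [-1.     0.006 -0.   ]
 [ 0.    -0.    -1.   ]]
honey_mid 0.95 [278.0, 136.0, 336.0, 208.0]
handle_grip 0.97 [362.0, 64.0, 428.0, 114.0]
jam_mid 0.82 [150.0, 75.0, 236.0, 143.0]
```

View pics/w1.png

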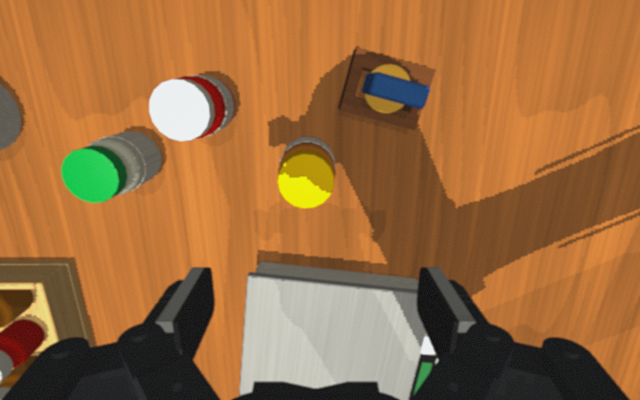

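The wrist view shows the loose honey lid centred at about (306,178), the handle block's blue at (395,90), jam lid at (182,108).

```bash
python3 - <<'E'
from h import *
o,p,c=wrist()
print("honey",at(c,(306.3,178.5),85),"jam",at(c,(181.5,109),85),"cream",at(c,(93,174),85))
im=p["image"].astype(int)
m=((im[:,:,2]>im[:,:,0]+30)&(im[:,:,2]>im[:,:,1]+20)).astype(np.uint8)
m[:, :340]=0; m[130:]=0
v,u=np.nonzero(m);print(len(u))
br=im[v,u].sum(1);print(np.percentile(br,[5,25,50,75,95]))
cv2.imwrite("pics/blue.png",cv2.resize(p["image"][40:140,330:450,::-1],(720,600),interpolation=cv2.INTER_NEAREST))
E
```

```text
honey [515.14275771  28.77211668] jam [612.34193163 -28.41616928] cream [692.77680149  23.69609182]
1346
[143.   207.25 219.   225.   231.  ]
```

Call:
{"fn": "carry_out", "kwargs": {"commands": [[100,0.3,-0.6,4,0],[100,0.3,-0.6,8,0],[100,0.3,-0.6,12,0],[100,0.3,-0.6,15,0],[100,0.3,-0.6,16.4,0],[100,0.3,-0.6,16.4,0],[0,0.3,-0.6,16.4,0],[0,0.3,-0.6,16.4,0]], "force": 50}}

```text
t: 3.82
eef_pos: [514.7, 28.7, 64.5]
orientation: [-0.705, 0.709, -0.001, 0.001]
contact_force: [0.3, -0.2, 0.6]
finger_gap: 0.745
finger_force: 0.0
```

Call:
{"fn": "carry_out", "kwargs": {"commands": [[0,0,0,0,0],[0,0,0,0,0],[0,0,0,0,0],[0,0,0,0,0],[0,0,0,-1,0],[0,0,0,-4,0],[0,0,0,-8,0],[0,0,0,-12,0]]}}

```text
t: 4.48
eef_pos: [512.6, 28.3, 183.4]
orientation: [-0.705, 0.71, 0.001, -0.001]
contact_force: [1.4, 1.4, -1.3]
finger_gap: 0.545
finger_force: 52.0
```

Call:
{"fn": "carry_out", "kwargs": {"commands": [[0,3,-0.6,0,0],[0,6.5,-1.2,0,0],[0,10,-1.9,0,0],[0,13.5,-2.6,0,0],[0,16.5,-3.2,0,0],[0,18,-3.5,0,0],[0,18,-3.5,0,0],[0,18,-3.5,0,0]]}}

```text
t: 5.15
eef_pos: [547.0, -152.3, 182.3]
orientation: [-0.704, 0.71, 0.001, -0.0]
contact_force: [0.2, -0.2, -1.1]
finger_gap: 0.541
finger_force: 52.2
```

```bash
python3 - <<'E'
from h import *
o,p,c=wrist("w2")
print(o["t"],o["eef_pos"],o["qpos"]);print(tool(o).round(3))
E
```

```text
5.15 [ 547.01936315 -152.29989996  182.26510918] [ 8.14873565e-02 -4.46914116e-02 -7.99462215e-02 -5.11099670e-04
 -1.53662302e+00 -9.04769788e-02]
[[-0.009 -1.    -0.001]
 [-1.     0.009  0.   ]
 [-0.     0.001 -1.   ]]
```

View pics/w2.png

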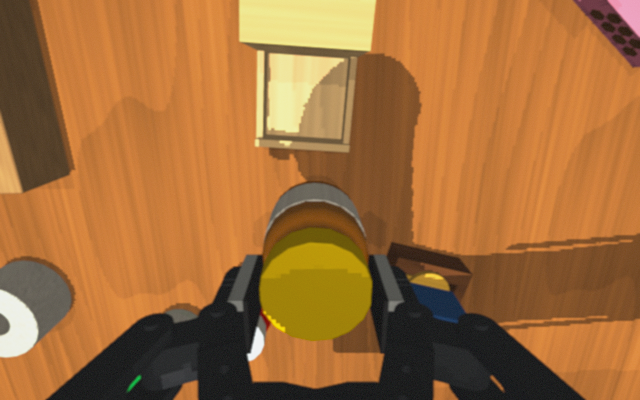

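The picture shows the empty bay: inner rim about from (266,52)/(350,57) to (264,137)/(345,141), outer front corners at about (256,140) and (351,146). The jar is held upright in the jaws.

```bash
python3 - <<'E'
from h import *
o=manip.get_obs();c=cam(manip.get_image("wrist"),o)
for n,u,z in [("outFL",(256,140),36),("outFR",(351,146),36),("outBL",(257,50),36),("outBR",(357,55),36),("inFL",(265,137),36),("inFR",(345,141),36),("deckL",(240,10),100),("deckR",(375,20),100),("lidc",(316,284),0)]:
    print(n,at(c,u,z).round(1))
# held jar lid centre at height = TCP z -62+85
print("jar",at(c,(316,284),o["eef_pos"][2]+22).round(1))
E
```

```text
outFL [ 595.4 -186. ]
outFR [ 517.3 -180.5]
outBL [ 590.4 -254.3]
outBR [ 514.4 -250.2]
inFL [ 587.9 -188.4]
inFR [ 522.3 -184.6]
deckL [ 589.2 -271. ]
deckR [ 511.5 -265.2]
lidc [547.2 -27.3]
jar [ 546.7 -155.7]
```

Call:
{"fn": "carry_out", "kwargs": {"commands": [[0,3,-0.3,0,3],[0,6,-0.6,0,3.5],[0,6.9,-0.6,0,3.5],[0,6.9,-0.6,2,3.5],[0,6.9,-0.6,5,3.5],[0,6.9,-0.6,8,3.5],[0,6.9,-0.6,9,3.5],[0,6.9,-0.6,9,3.5]]}}

```text
t: 5.92
eef_pos: [551.1, -219.4, 89.3]
orientation: [-0.683, 0.73, 0.003, -0.002]
contact_force: [-0.6, 0.6, -2.5]
finger_gap: 0.539
finger_force: 52.2
```

Call:
{"fn": "carry_out", "kwargs": {"commands": [[0,0,0,1,0],[0,0,0,1.8,0],[0,0,0,2.3,0],[0,0,0,2.3,0],[0,0,0,2.3,0],[0,0,0,2.3,0],[0,0,0,2.3,0],[0,0,0,2.3,0]]}}

```text
t: 6.58
eef_pos: [553.8, -221.2, 71.1]
orientation: [-0.683, 0.731, -0.001, 0.001]
contact_force: [0.4, -0.4, 6.3]
finger_gap: 0.539
finger_force: 52.8
```

Call:
{"fn": "carry_out", "kwargs": {"commands": [[55,0,0,0,0],[60,0,0,0,0],[65,0,0,0,0],[80,0,0,0,0],[100,0,0,0,0],[100,0,0,0,0],[100,0,0,0,0],[100,0,0,0,0]]}}

```text
t: 7.25
eef_pos: [552.8, -220.8, 69.4]
orientation: [-0.683, 0.731, 0.0, -0.0]
contact_force: [-0.8, 0.3, 0.6]
finger_gap: 1.001
finger_force: 0.0
```

Call:
{"fn": "carry_out", "kwargs": {"commands": [[100,0,0,0,0],[100,0,0,-1,0],[100,0,0,-3,0],[100,0,0,-6,0],[100,0,0,-9,0],[100,0,0,-12,0],[100,0,0,-15,0],[100,0,0,-15,0]]}}

```text
t: 7.92
eef_pos: [554.7, -222.1, 228.5]
orientation: [-0.683, 0.731, -0.005, 0.003]
contact_force: [-0.8, -0.6, 1.5]
finger_gap: 0.995
finger_force: 0.0
```

```bash
python3 - <<'E'
from h import *
o,p,c=wrist("w3")
t=manip.get_image("top");t2=manip.get_image("scene")
a=cv2.resize(t["image"][150:230,370:480,::-1],(440,320),interpolation=cv2.INTER_CUBIC)
b=cv2.resize(t2["image"][220:340,200:320,::-1],(320,320),interpolation=cv2.INTER_CUBIC)
cv2.imwrite("pics/mix3.png",np.vstack([np.hstack([a,b]),np.hstack([cv2.resize(p["image"][:,:,::-1],(440,275)),np.zeros((275,320,3),np.uint8)])]))
print(o["t"],o["eef_pos"],o["contact_force"])
E
```

```text
7.9167 [ 554.71240384 -222.08834891  228.4720255 ] [-0.77587706 -0.62715577  1.5366569 ]
```

View pics/mix3.png

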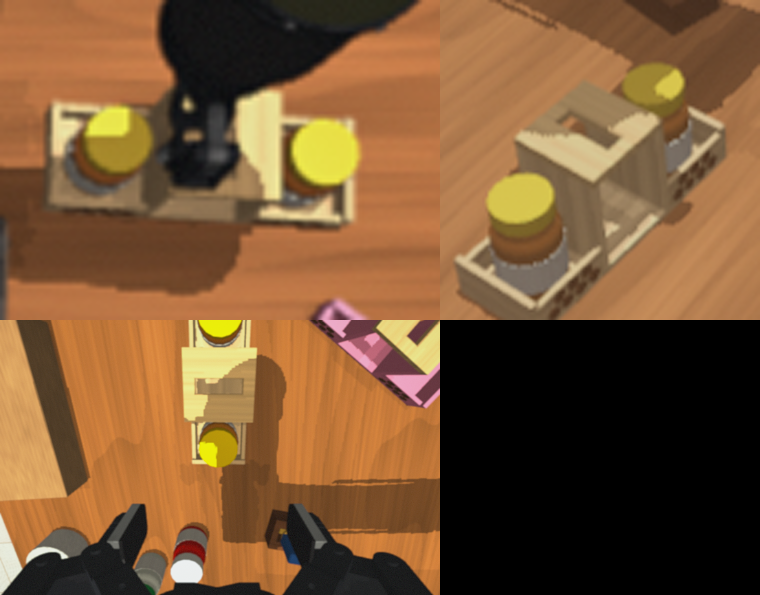

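The honey jar stands upright in the bay; the deck and slot are visible in the wrist view (slot about (284,84)–(355,108) full-res). Next I'll look closely at the slot and the handle.

```bash
python3 - <<'E'
import cv2,numpy as np
a=cv2.resize(cv2.imread("pics/w3.png")[30:160,255:385],(520,520),interpolation=cv2.INTER_NEAREST)
b=cv2.resize(cv2.imread("pics/w1.png")[50:120,350:440],None,fx=3,fy=3,interpolation=cv2.INTER_NEAREST)
o=np.zeros((520,800,3),np.uint8);o[:,:520]=a;o[:b.shape[0],525:525+b.shape[1]]=b
cv2.imwrite("pics/mix4.png",o)
E
```

```text
(no output)
```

View pics/mix4.png

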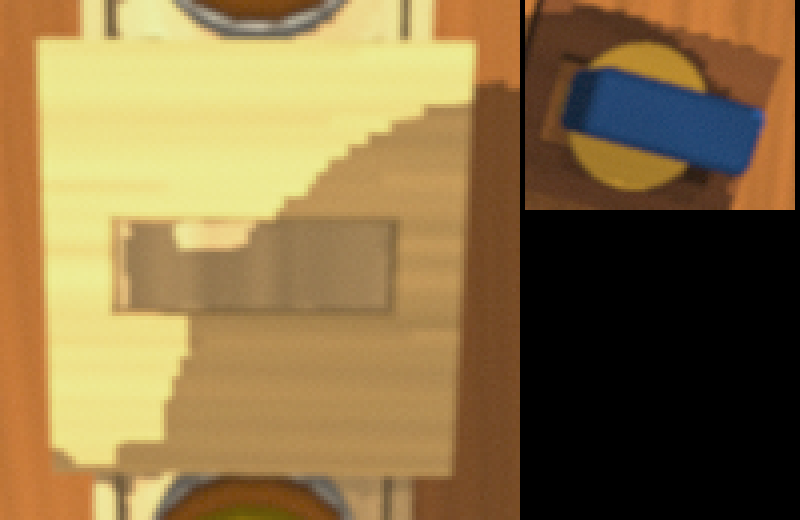

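Deck corners (crop) (37,38),(475,40),(455,476),(50,472); slot (112,217)–(396,316); grip top face corners (605,68),(765,112),(742,176),(588,133).

```bash
python3 - <<'E'
from h import *
o=manip.get_obs();p=manip.get_image("wrist");c=cam(p,o)
f=lambda L,z:np.array([at(c,(255+x/4,30+y/4),z) for x,y in L])
D=f([(37,38),(475,40),(455,476),(50,472)],100);S=f([(112,217),(400,217),(396,316),(112,313)],100)
for n,Q in(("deck",D),("slot",S)):
    print(n,Q.mean(0).round(1),Q.round(1).tolist(),[round(np.degrees(np.arctan2(*(Q[a]-Q[b])[::-1])),1) for a,b in((0,1),(3,2),(3,0),(2,1))])
o1=dict(eef_pos=[507.62,31.775,226.588],orientation=Ro.from_matrix([[-.006,-1,0],[-1,.006,0],[0,0,-1]]).as_quat())
c1=cam(p,o1)
for z in (85,89):
    G=np.array([at(c1,(350+x/3,50+y/3),z) for x,y in [(80,68),(240,112),(217,176),(63,133)]])
    print("grip",z,G.mean(0).round(1),[round(np.linalg.norm(G[a]-G[b]),1) for a,b in((0,1),(1,2))],[round(np.degrees(np.arctan2(*(G[a]-G[b])[::-1])),1) for a,b in((0,1),(3,2))])
print(o["eef_pos"],tool(o).round(3))
E
```

```text
deck [ 545.9 -289.9] [[580.5, -330.0], [505.7, -324.5], [510.7, -249.5], [586.6, -255.4]] [np.float64(-4.2), np.float64(-4.5), np.float64(85.3), np.float64(86.2)]
slot [ 545.7 -289.9] [[570.5, -300.1], [519.5, -296.6], [520.8, -279.5], [572.2, -283.6]] [np.float64(-3.9), np.float64(-4.5), np.float64(84.4), np.float64(85.7)]
grip 85 [441.5 -40.7] [np.float64(43.0), np.float64(16.6)] [np.float64(-14.7), np.float64(-15.2)]
grip 89 [442.5 -40.9] [np.float64(42.4), np.float64(16.3)] [np.float64(-14.7), np.float64(-15.2)]
[ 552.9283185  -220.60116181  220.02189492] [[-0.068 -0.998  0.001]
 [-0.998  0.068  0.   ]
 [-0.    -0.001 -1.   ]]
```

Call:
{"fn": "carry_out", "kwargs": {"commands": [[100,-3,2.1,0,-7],[100,-6,4.3,0,-14],[100,-9,6.4,0,-21],[100,-12,8.6,0,-28],[100,-15,10.7,0,-35],[100,-17.2,12.3,0,-42],[100,-17.2,12.3,0,-49],[100,-17.2,12.3,0,-56]]}}

```text
t: 8.78
eef_pos: [441.0, -39.5, 218.9]
orientation: [0.947, -0.32, -0.0, 0.0]
contact_force: [1.1, -0.2, 0.1]
finger_gap: 1.002
finger_force: 0.0
```

Call:
{"fn": "carry_out", "kwargs": {"commands": [[100,0,0,0,-7],[100,0,0,0,-14],[100,0,0,0,-21],[100,0,0,0,-23],[100,0,0,0,-23],[100,0,0,0,-23],[100,0,0,0,-23],[100,0,0,0,-23]]}}

```text
t: 9.45
eef_pos: [441.8, -40.8, 219.2]
orientation: [0.991, -0.13, -0.0, 0.0]
contact_force: [-0.4, -0.7, -0.7]
finger_gap: 0.996
finger_force: 0.0
```

```bash
python3 - <<'E'
from h import *
o,p,c=wrist("w5");np.save("o5.npy",[o],allow_pickle=True)
print(o["t"],o["eef_pos"],o["qpos"].round(2));print(tool(o).round(3))
cv2.imwrite("pics/w5c.png",cv2.resize(p["image"][110:250,240:420,::-1],None,fx=4,fy=4,interpolation=cv2.INTER_NEAREST))
E
```

```text
9.45 [441.76100151 -40.83285551 219.20919284] [ 0.37 -0.39 -0.3   0.   -1.66  0.94]
[[ 0.966 -0.258 -0.001]
 [-0.258 -0.966 -0.   ]
 [-0.     0.    -1.   ]]
```

View pics/w5c.png

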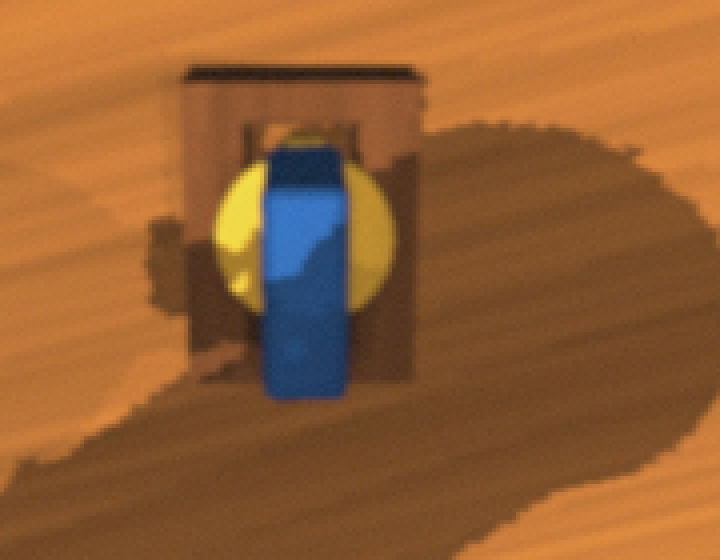

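The close view shows the grip top face from crop (264,188) to (347,396), well aligned with the tool; collar centre near (305,235) and stand top (183,79)–(414,382).

```bash
python3 - <<'E'
from h import *
o=manip.get_obs();c=cam(manip.get_image("wrist"),o);M=tool(o)
f=lambda L,z:np.array([at(c,(240+x/4,110+y/4),z) for x,y in L])
for z in (81,85,89,93):
    G=f([(264,188),(346,188),(348,396),(264,396)],z);d=np.r_[G.mean(0)-o["eef_pos"][:2],0]@M
    print(z,G.mean(0).round(1),d.round(1),[round(np.linalg.norm(G[a]-G[b]),1) for a,b in((0,1),(1,2))])
S=f([(183,79),(423,80),(413,382),(190,382)],34);print("stand",S.mean(0).round(1),[round(np.linalg.norm(S[a]-S[b]),1) for a,b in((0,1),(1,2),(2,3))])
# slot from w3 with right pose
p=manip.get_image("wrist")
o3=dict(eef_pos=[554.712,-222.088,228.472],orientation=[-.683,.731,-.005,.003]);c=cam(p,o3)
f=lambda L,z:np.array([at(c,(255+x/4,30+y/4),z) for x,y in L])
D=f([(37,38),(475,40),(455,476),(50,472)],100);S=f([(112,217),(400,217),(396,316),(112,313)],100)
print(D.mean(0).round(1),S.mean(0).round(1),D.round(1).tolist())
E
```

```text
81 [441.2 -41.3] [-0.4  0.6  0. ] [np.float64(16.6), np.float64(44.9)]
85 [442.3 -41.6] [ 0.7  0.6 -0. ] [np.float64(16.4), np.float64(44.2)]
89 [443.4 -41.9] [ 1.9  0.6 -0. ] [np.float64(16.1), np.float64(43.6)]
93 [444.6 -42.2] [ 3.   0.6 -0. ] [np.float64(15.9), np.float64(43.0)]
stand [442.3 -40.9] [np.float64(55.3), np.float64(73.8), np.float64(55.0)]
[ 549.4 -291.7] [ 549.2 -291.7] [[585.2, -333.2], [507.9, -327.5], [513.0, -250.1], [591.4, -256.0]]
```

Call:
{"fn": "carry_out", "kwargs": {"commands": [[100,0.1,0.1,4,0],[100,0.1,0.1,8,0],[100,0.1,0.1,12,0],[100,0.1,0.1,14,0],[100,0.1,0.1,14.7,0],[100,0.1,0.1,14.7,0],[50,0.1,0.1,14.7,0],[0,0.1,0.1,14.7,0]], "force": 80}}

```text
t: 10.27
eef_pos: [443.9, -41.9, 74.9]
orientation: [0.992, -0.13, 0.002, -0.0]
contact_force: [0.2, 0.9, -0.1]
finger_gap: 0.753
finger_force: 0.0
```

Call:
{"fn": "carry_out", "kwargs": {"commands": [[0,0,0,0,0],[0,0,0,0,0],[0,0,0,0,0],[0,0,0,0,0],[0,0,0,0,0],[0,0,0,0,0],[0,0,0,0,0],[0,0,0,0,0]]}}

```text
t: 10.93
eef_pos: [443.3, -41.9, 73.5]
orientation: [0.992, -0.13, 0.001, -0.0]
contact_force: [-0.4, 1.2, 5.3]
finger_gap: 0.185
finger_force: 79.9
```

Call:
{"fn": "carry_out", "kwargs": {"commands": [[0,0,0,-1,0],[0,0,0,-3,0],[0,0,0,-6,0],[0,0,0,-9,0],[0,0,0,-12,0],[0,0,0,-12,0],[0,0,0,-12,0],[0,0,0,-12,0]]}}

```text
t: 11.6
eef_pos: [442.1, -41.9, 191.8]
orientation: [0.992, -0.13, -0.001, -0.0]
contact_force: [-0.5, -0.7, -1.5]
finger_gap: 0.182
finger_force: 79.2
```

Call:
{"fn": "carry_out", "kwargs": {"commands": [[0,1.4,3.2,0,-3],[0,2.9,6.4,0,-6],[0,4.4,9.6,0,-9],[0,5.9,12.9,0,-10.7],[0,7.4,16.2,0,-10.7],[0,8.9,19.5,0,-10.7],[0,10.2,22.3,0,-10.7],[0,10.4,22.8,0,-10.7]]}}

```text
t: 12.27
eef_pos: [483.3, -292.6, 189.5]
orientation: [0.999, -0.039, -0.003, -0.0]
contact_force: [-0.9, 0.2, -2.0]
finger_gap: 0.18
finger_force: 79.2
```

Call:
{"fn": "carry_out", "kwargs": {"commands": [[0,0,0,0,0],[0,0,0,0,0],[0,0,0,0,0],[0,0,0,0,0],[0,0,0,0,0],[0,0,0,0,0],[0,0,0,0,0],[0,0,0,0,0]]}}

```text
t: 12.93
eef_pos: [484.5, -288.7, 192.8]
orientation: [0.999, -0.036, 0.0, 0.0]
contact_force: [-0.1, -0.2, -0.5]
finger_gap: 0.184
finger_force: 79.2
```

```bash
python3 - <<'E'
from h import *
o,p,c=wrist("w6")
print(o["t"],o["eef_pos"],o["qpos"].round(2),o["finger_gap"]);print(tool(o).round(3))
print("slot pred px",proj(c,[549,-291.7,100]))
cv2.imwrite("pics/w6c.png",cv2.resize(p["image"][40:340,160:480,::-1],None,fx=2,fy=2,interpolation=cv2.INTER_NEAREST)[:600,:800])
E
```

```text
12.9333 [ 484.52509366 -288.74370329  192.76143742] [-0.18 -0.06 -0.07  0.   -1.55  1.68] 0.18357440433802258
[[ 0.997 -0.073  0.   ]
 [-0.073 -0.997 -0.   ]
 [ 0.     0.    -1.   ]]
slot pred px [312.9823293  107.22118722]
```

View pics/w6c.png

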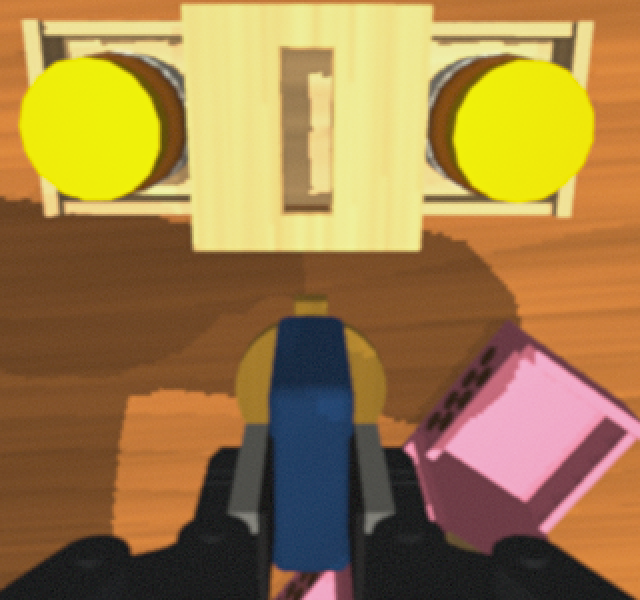

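Slot corners at crop (280,47),(333,47),(333,212),(283,212), deck corners (181,5),(433,5),(421,251),(194,251); the handle's foot front edge is near (311,297), block front edge at (272–350,390).

```bash
python3 - <<'E'
from h import *
o=manip.get_obs();c=cam(manip.get_image("wrist"),o);M=tool(o);E=o["eef_pos"]
def f(L,z):
    G=np.array([at(c,(160+x/2,40+y/2),z) for x,y in L]);return G, np.array([(np.r_[g-E[:2],0]@M)[:2] for g in G]).round(1)
for n,L in (("slot",[(280,47),(333,47),(333,212),(283,212)]),("deck",[(181,5),(433,5),(421,251),(194,251)])):
    G,t=f(L,100);print(n,G.mean(0).round(1),t.mean(0).round(2),t.tolist())
print("foot front bottom",f([(296,298),(328,298)],E[2]-59.5)[1].tolist())
print("block front bottom/top",f([(282,318),(345,318)],E[2]-34.5)[1].tolist(),f([(271,388),(352,388)],E[2]+15.5)[1].tolist())
print(f([(272,568),(350,568)],E[2]+15.5)[1].tolist(),E)
E
```

```text
slot [ 549.6 -292.3] [65.15 -1.3 ] [[91.1, -9.8], [91.1, 6.8], [39.2, 7.3], [39.2, -9.5]]
deck [ 548.9 -292.2] [64.47 -1.33] [[103.3, -40.2], [103.2, 37.5], [25.7, 37.6], [25.7, -40.2]]
foot front bottom [[19.0, -4.6], [19.0, 5.0]]
block front bottom/top [[21.0, -7.8], [21.0, 9.0]] [[23.1, -8.1], [23.1, 8.1]]
[[-19.8, -8.6], [-19.8, 8.4]] [ 484.50178385 -288.85182151  192.69891686]
```

Call:
{"fn": "carry_out", "kwargs": {"commands": [[0,3,-0.1,0,0],[0,5.5,-0.1,0,0],[0,6.5,-0.1,0,0],[0,6.5,-0.1,0,0],[0,6.5,-0.1,1.5,0],[0,6.5,-0.1,2.5,0],[0,6.5,-0.1,2.5,0],[0,6.5,-0.1,2.5,0]]}}

```text
t: 13.7
eef_pos: [548.5, -292.9, 166.9]
orientation: [0.999, -0.037, -0.001, -0.0]
contact_force: [-0.6, 0.2, 0.7]
finger_gap: 0.181
finger_force: 79.2
```

```bash
python3 - <<'E'
from h import *
o=manip.get_obs();print(o["eef_pos"],o["contact_force"].round(1),(np.r_[np.array([549.5,-292.3])-o["eef_pos"][:2],0]@tool(o)).round(2))
E
```

```text
[ 548.52197956 -292.85219962  166.93305399] [-0.6  0.2  0.7] [ 0.93 -0.62 -0.  ]
```

Call:
{"fn": "carry_out", "kwargs": {"commands": [[0,0.1,-0.1,0,0],[0,0.1,-0.1,0.7,0],[0,0.1,-0.1,1.2,0],[0,0.1,-0.1,1.7,0],[0,0.1,-0.1,2.2,0],[0,0.1,-0.1,2.5,0],[0,0.1,-0.1,2.5,0],[0,0.1,-0.1,2.5,0]]}}

```text
t: 14.37
eef_pos: [550.3, -292.0, 142.3]
orientation: [0.999, -0.037, -0.0, 0.0]
contact_force: [0.0, -0.0, -0.4]
finger_gap: 0.184
finger_force: 79.2
```

Call:
{"fn": "carry_out", "kwargs": {"commands": [[0,0,0,0.1,0],[0,0,0,0.2,0],[0,0,0,0.3,0],[0,0,0,0.3,0],[0,0,0,0.3,0],[0,0,0,0.3,0],[0,0,0,0.3,0],[0,0,0,0.3,0]]}}

```text
t: 15.03
eef_pos: [550.4, -292.0, 139.6]
orientation: [0.999, -0.037, 0.0, 0.0]
contact_force: [0.4, -0.3, 0.2]
finger_gap: 0.18
finger_force: 79.2
```

Call:
{"fn": "carry_out", "kwargs": {"commands": [[0,0,0,0,5],[0,0,0,0,11],[0,0,0,0,17],[0,0,0,0,23],[0,0,0,0,29],[0,0,0,0,35],[0,0,0,0,41],[0,0,0,0,47]]}}

```text
t: 15.7
eef_pos: [550.4, -291.9, 139.6]
orientation: [0.901, -0.434, 0.0, 0.0]
contact_force: [-0.2, 1.4, -0.3]
finger_gap: 0.181
finger_force: 79.1
```

Call:
{"fn": "carry_out", "kwargs": {"commands": [[0,0,0,0,6],[0,0,0,0,12],[0,0,0,0,18],[0,0,0,0,24],[0,0,0,0,30],[0,0,0,0,36],[0,0,0,0,41],[0,0,0,0,43]]}}

```text
t: 16.37
eef_pos: [550.4, -292.0, 139.6]
orientation: [-0.679, 0.734, -0.0, -0.0]
contact_force: [0.7, -0.5, -1.2]
finger_gap: 0.181
finger_force: 79.1
```

Call:
{"fn": "carry_out", "kwargs": {"commands": [[0,0,0,0,0],[0,0,0,0,0],[0,0,0,0,0],[0,0,0,0,0],[0,0,0,0,0],[0,0,0,0,0],[0,0,0,0,0],[0,0,0,0,0]], "force": 110}}

```text
t: 17.03
eef_pos: [550.5, -292.0, 139.7]
orientation: [-0.681, 0.733, -0.0, -0.0]
contact_force: [-0.6, 0.3, 0.8]
finger_gap: 0.168
finger_force: 108.3
```

```bash
python3 - <<'E'
from h import *
o,p,c=wrist("w7");print(tool(o).round(3),o["wrist_torque"])
t2=manip.get_image("scene");t=manip.get_image("top")
b=cv2.resize(t2["image"][220:340,200:320,::-1],(400,400),interpolation=cv2.INTER_CUBIC)
a=cv2.resize(p["image"][:,:,::-1],(400,400))
cv2.imwrite("pics/mix7.png",np.hstack([a,b]))
E
```

```text
[[-0.073 -0.997  0.   ]
 [-0.997  0.073 -0.   ]
 [ 0.    -0.    -1.   ]] [-0.01395868 -0.09180988  0.01217946]
```

View pics/mix7.png

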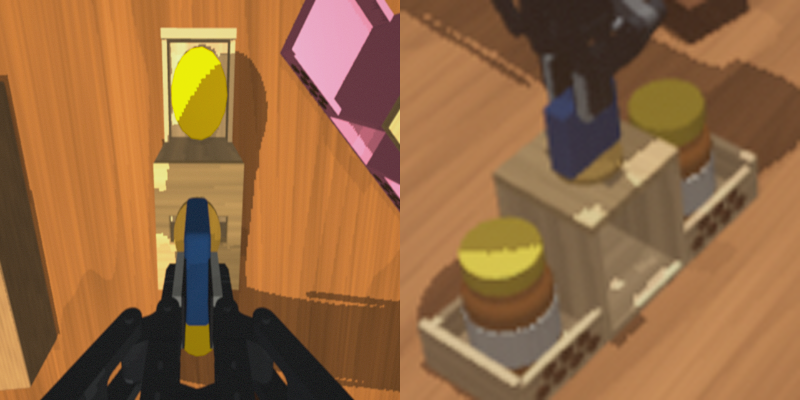

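The handle is turned along the carrier (collar on the deck, foot under it), both jars upright, carrier heading unchanged. Lifting gently.

Call:
{"fn": "carry_out", "kwargs": {"commands": [[0,0,0,-0.2,0],[0,0,0,-0.4,0],[0,0,0,-0.6,0],[0,0,0,-0.8,0],[0,0,0,-1.2,0],[0,0,0,-1.7,0],[0,0,0,-2.3,0],[0,0,0,-3,0]], "force": 120}}

```text
t: 17.85
eef_pos: [550.3, -291.9, 169.7]
orientation: [-0.681, 0.733, 0.0, -0.0]
contact_force: [-1.0, -0.3, -6.1]
finger_gap: 0.167
finger_force: 118.5
```

```bash
python3 - <<'E'
from h import *
o,p,c=wrist("w8");print(o["eef_pos"],o["contact_force"].round(1),o["wrist_torque"].round(2))
t2=manip.get_image("scene")
b=cv2.resize(t2["image"][190:340,180:330,::-1],(450,450),interpolation=cv2.INTER_CUBIC)
cv2.imwrite("pics/mix8.png",np.hstack([cv2.resize(p["image"][:,:,::-1],(350,450)),b]))
E
```

```text
[ 550.25706866 -291.86327674  169.72611745] [-1.  -0.3 -6.1] [-0.03  0.02  0.02]
```

View pics/mix8.png

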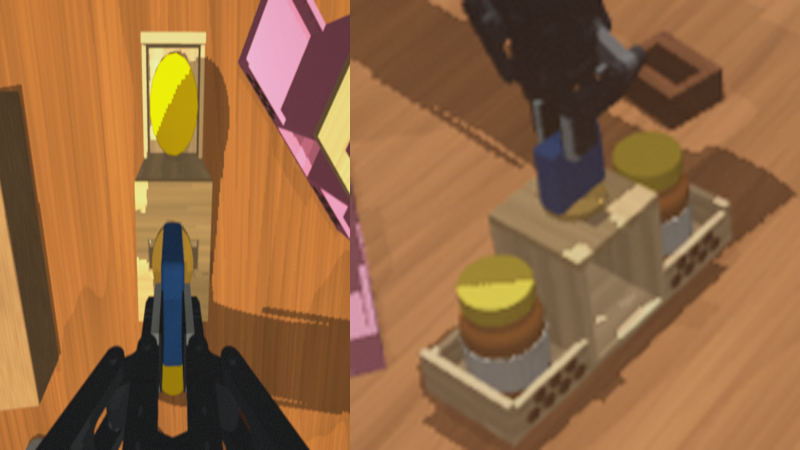

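The carrier hangs level with both jars in place (load about 6 N). Picture views are used up; the rest goes by numbers.

Call:
{"fn": "carry_out", "kwargs": {"commands": [[0,0,0,-1,0],[0,0,0,-2.2,0],[0,0,0,-3.5,0],[0,0,0,-5,0],[0,0,0,-6.5,0],[0,0,0,-7.6,0],[0,0,0,-8.2,0],[0,0,0,-8.5,0]]}}

```text
t: 18.62
eef_pos: [550.8, -292.1, 256.5]
orientation: [-0.681, 0.733, -0.001, 0.001]
contact_force: [-0.5, -0.6, -6.0]
finger_gap: 0.168
finger_force: 118.5
```

```bash
python3 - <<'E'
from h import *
p=manip.get_image("top");c=cam(p);im=p["image"].astype(int)
sat=im.max(2)-im.min(2);m=((sat<25)&(im.sum(2)>330)).astype(np.uint8);m[:,:190]=0;m[:,285:]=0;m[:165]=0;m[248:]=0
n,l,s,ce=cv2.connectedComponentsWithStats(m);k=1+s[1:,4].argmax();print(s[k])
pts=np.argwhere(l==k)[:,::-1].astype(float)+0.0
W=np.array([at(c,q,50) for q in pts]).astype(np.float32)
print(cv2.minAreaRect(W),W.mean(0))
for d in manip.outline_of(p,"carrier")[:3]: print(d["confidence"],d["extent"])
o=manip.get_obs();print(o["eef_pos"],tool(o).round(3),o["contact_force"].round(1))
E
```

```text
[ 198  175   77   73 4730]
((483.0068359375, 252.74636840820312), (200.16688537597656, 214.312255859375), 82.82634735107422) [486.37622 252.98747]
0.71 [406.6, 225.1, 471.6, 304.9]
0.61 [408.1, 160.6, 473.1, 200.5]
[ 550.50561583 -291.89268616  254.84077418] [[-0.073 -0.997  0.   ]
 [-0.997  0.073  0.   ]
 [-0.    -0.    -1.   ]] [-0.6 -0.3 -8.1]
```

Call:
{"fn": "carry_out", "kwargs": {"commands": [[0,-0.3,0.06,0,0],[0,-0.9,0.17,0,0],[0,-1.8,0.34,0,0],[0,-3.0,0.56,0,0],[0,-4.4,0.83,0,0],[0,-6.0,1.13,0,0],[0,-7.8,1.47,0,0],[0,-9.8,1.84,0,0]]}}

```text
t: 19.38
eef_pos: [538.8, -191.1, 254.6]
orientation: [-0.681, 0.732, -0.0, 0.0]
contact_force: [0.5, 0.8, -6.8]
finger_gap: 0.166
finger_force: 118.5
```

Call:
{"fn": "carry_out", "kwargs": {"commands": [[0,-2,0.38,0,0],[0,-4,0.75,0,0],[0,-6,1.13,0,0],[0,-8,1.5,0,0],[0,-10,1.88,0,0],[0,-12,2.25,0,0],[0,-14,2.63,0,0],[0,-16,3,0,0]]}}

```text
t: 20.05
eef_pos: [520.2, -29.0, 254.8]
orientation: [-0.681, 0.732, -0.0, 0.0]
contact_force: [0.6, -0.2, -6.8]
finger_gap: 0.167
finger_force: 118.5
```

Call:
{"fn": "carry_out", "kwargs": {"commands": [[0,-2,0.38,0,0],[0,-4,0.75,0,0],[0,-6,1.13,0,0],[0,-8,1.5,0,0],[0,-10,1.88,0,0],[0,-12,2.25,0,0],[0,-14,2.63,0,0],[0,-16,3,0,0]]}}

```text
t: 20.72
eef_pos: [501.7, 132.6, 254.8]
orientation: [-0.681, 0.732, 0.0, 0.0]
contact_force: [0.0, 0.1, -7.1]
finger_gap: 0.169
finger_force: 118.5
```

Call:
{"fn": "carry_out", "kwargs": {"commands": [[0,-2,0.38,0,0],[0,-4,0.75,0,0],[0,-5.9,1.12,0,0],[0,-7.6,1.45,0,0],[0,-9.2,1.75,0,0],[0,-10.5,2,0,0],[0,-11.4,2.17,0,0],[0,-11.9,2.26,0,0]]}}

```text
t: 21.38
eef_pos: [488.3, 252.4, 254.5]
orientation: [-0.681, 0.732, 0.0, 0.0]
contact_force: [0.1, -0.3, -8.0]
finger_gap: 0.171
finger_force: 118.5
```

```bash
python3 - <<'E'
from h import *
o=manip.get_obs();print(o["eef_pos"],tool(o).round(3).tolist(),o["contact_force"].round(1),o["wrist_torque"].round(2),o["finger_gap"])
for n in("top","scene"):
    p=manip.get_image(n);c=cam(p);print(n,"expected carrier px",[proj(c,[x,y,z]).round().tolist() for x,y,z in((489,251,111),(481,138,111),(497,364,111))])
    for q in("carrier","honey_mid"):
        for d in manip.outline_of(p,q)[:3]: print(q,round(d["confidence"],2),np.round(d["extent"]).tolist())
E
```

```text
[488.33672737 252.37024442 254.45281464] [[-0.072, -0.997, -0.0], [-0.997, 0.072, 0.0], [-0.0, 0.0, -1.0]] [ 0.1 -0.3 -8. ] [-0.    0.03  0.04] 0.17095193348188514
top expected carrier px [[232.0, 208.0], [273.0, 210.0], [191.0, 206.0]]
carrier 0.81 [185.0, 187.0, 275.0, 225.0]
carrier 0.76 [407.0, 222.0, 474.0, 304.0]
scene expected carrier px [[358.0, 137.0], [335.0, 156.0], [379.0, 121.0]]
carrier 0.83 [136.0, 236.0, 190.0, 324.0]
carrier 0.76 [323.0, 99.0, 392.0, 161.0]
carrier 0.49 [306.0, 142.0, 411.0, 195.0]
honey_mid 0.73 [370.0, 95.0, 383.0, 115.0]
```

Call:
{"fn": "carry_out", "kwargs": {"commands": [[0,0,0,0.5,0],[0,0,0,1.3,0],[0,0,0,2.3,0],[0,0,0,3.3,0],[0,0,0,4.2,0],[0,0,0,4.9,0],[0,0,0,5.3,0],[0,0,0,5.4,0]]}}

```text
t: 22.35
eef_pos: [488.7, 250.8, 199.2]
orientation: [-0.681, 0.733, -0.0, -0.001]
contact_force: [0.0, -0.4, -7.3]
finger_gap: 0.165
finger_force: 118.5
```

Call:
{"fn": "carry_out", "kwargs": {"commands": [[0,0,0,0.1,0],[0,0,0,0.2,0],[0,0,0,0.3,0],[0,0,0,0.4,0],[0,0,0,0.5,0],[0,0,0,0.6,0],[0,0,0,0.7,0],[0,0,0,0.7,0]]}}

```text
t: 23.02
eef_pos: [489.2, 251.0, 193.7]
orientation: [-0.681, 0.733, -0.0, 0.0]
contact_force: [0.1, -0.1, -5.4]
finger_gap: 0.17
finger_force: 118.5
```

Call:
{"fn": "carry_out", "kwargs": {"commands": [[0,0,0,0.1,0],[0,0,0,0.2,0],[0,0,0,0.25,0],[0,0,0,0.3,0],[0,0,0,0.3,0],[0,0,0,0.3,0],[0,0,0,0.3,0],[0,0,0,0.3,0]]}}

```text
t: 23.68
eef_pos: [489.1, 251.0, 190.6]
orientation: [-0.681, 0.733, -0.0, 0.0]
contact_force: [0.8, -0.0, -1.3]
finger_gap: 0.169
finger_force: 119.2
```

Call:
{"fn": "carry_out", "kwargs": {"commands": [[0,0,0,0.1,0],[0,0,0,0.1,0],[22,0,0,0.1,0],[30,0,0,0.1,0],[45,0,0,0.1,0],[60,0,0,0.1,0],[60,0,0,0.1,0],[60,0,0,0.1,0]]}}

```text
t: 24.35
eef_pos: [489.1, 251.0, 189.5]
orientation: [-0.681, 0.733, -0.0, -0.0]
contact_force: [-0.5, -0.1, 0.2]
finger_gap: 0.597
finger_force: 0.0
```

Call:
{"fn": "carry_out", "kwargs": {"commands": [[60,0,0,0,0],[60,0,0,-1,0],[60,0,0,-3,0],[60,0,0,-6,0],[60,0,0,-9,0],[60,0,0,-12,0],[60,0,0,-12,0],[60,0,0,-12,0]]}}

```text
t: 25.02
eef_pos: [489.6, 251.3, 312.5]
orientation: [-0.681, 0.733, -0.0, 0.002]
contact_force: [-1.0, 0.8, -0.4]
finger_gap: 0.6
finger_force: 0.0
```

```bash
python3 - <<'E'
from h import *
o,p,c=wrist("w9");print(o["t"],o["eef_pos"],o["contact_force"].round(1),o["finger_gap"])
print("expect grip top, lids",[proj(c,X).round().tolist() for X in((489,251,205),(494,324,141),(484,178,141))])
for q in("carrier","honey_mid","handle_grip","scale_top"):
    for d in manip.outline_of(p,q)[:2]: print(q,round(d["confidence"],2),np.round(d["extent"]).tolist())
im=p["image"].astype(int)
m=((im[:,:,2]>im[:,:,0]+30)&(im[:,:,2]>im[:,:,1]+20)).astype(np.uint8)
n,l,s,ce=cv2.connectedComponentsWithStats(m);print([x.tolist() for x in s[1:] if x[4]>200])
y=((im[:,:,0]>120)&(im[:,:,1]>100)&(im[:,:,2]<40)).astype(np.uint8)
n,l,s,ce=cv2.connectedComponentsWithStats(y);print([x.tolist() for x in s[1:] if x[4]>200])
t=manip.get_image("scene")
for q in("carrier","honey_mid","handle_grip","jam_mid","cream_mid"):
    for d in manip.outline_of(t,q)[:2]: print(q,round(d["confidence"],2),np.round(d["extent"]).tolist())
E
```

```text
25.0167 [489.62323068 251.3276406  312.51164907] [-1.   0.8 -0.4] 0.5998677151476466
expect grip top, lids [[316.0, 193.0], [317.0, 244.0], [316.0, 88.0]]
carrier 0.73 [273.0, 43.0, 364.0, 253.0]
honey_mid 0.95 [292.0, 215.0, 344.0, 267.0]
handle_grip 0.71 [296.0, 150.0, 340.0, 221.0]
scale_top 0.9 [228.0, 59.0, 434.0, 238.0]
[[306, 153, 22, 68, 1334]]
[[291, 57, 55, 59, 2501], [293, 222, 49, 44, 1716]]
carrier 0.96 [325.0, 117.0, 391.0, 180.0]
carrier 0.56 [135.0, 235.0, 190.0, 325.0]
honey_mid 0.56 [369.0, 112.0, 383.0, 139.0]
handle_grip 0.76 [351.0, 101.0, 368.0, 128.0]
jam_mid 0.66 [339.0, 209.0, 358.0, 249.0]
jam_mid 0.55 [322.0, 119.0, 391.0, 181.0]
cream_mid 0.81 [377.0, 209.0, 405.0, 248.0]
```

```bash
python3 -c "
from bench import manip
print(manip.job_done())"
```

```text
the job is handed in; nothing more can be done
None
```

The carrier stands level and centred on the scale, with both honey jars in it and the handle locked. I handed the job in at about 25 s of the 72 s allowed; it gave no verdict, and my last check was by image measurements.

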